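Lean an acetate blank on the drying rack

ROBOT

A 6-joint arm with a two-finger parallel gripper is mounted at the origin on the work surface. World frame = base frame: x ahead of the robot, y to its left, z up, the work surface at z = 0. Lengths are in m, angles in rad, forces in N, time in s.
With the tool pointing down it reaches from about 0.25 to 0.775 m from the base axis. Payload 4 kg.
Tool frame: the origin (TCP) lies midway between the tips of the shut fingers; the grasp point (between the pads) lies 19 mm behind it; y points along the fingers, x is the direction in which the jaws open and shut, and the axes are right-handed (so a half turn about y gives the same grasp; the last joint's range is limited). The gripper opens to 94 mm and grips with 3 to 60 N. Pads are 16 mm wide; open, the fingers measure 119 mm over their backs; the gripper's body (75 mm by 177 mm) begins 78 mm behind the grasp point.
Start: joints at [-1.287, 0.087, 1.371, -0, 1.684, -0.103], TCP at [0.207, -0.509, 0.206] pointing down, gripper open.
Joint ranges: [-3.1, 3.1], [-0.76, 2.03], [0.27, 2.55], [-1.08, 4.22], [0.17, 2.65], [-2.57, 2.57]. Speed limits (rad/s): [2.79, 2.79, 3.14, 3.14, 3.14, 3.14].

INTERFACE

Orientations are given as [roll, pitch, yaw] about the fixed x, y, z axes, in that order (R = Rz(yaw) Ry(pitch) Rx(roll)).
In Python, from bench import robot, snapshot, camera_info, ticket gives the robot as it stands.
- The arm moves only by the shell command python3 -m creep 'ROWS'. ROWS is JSON, a list of rows, each an object with "slide": the shift along the tool's x, y, z in mm, a list of three; "roll": the turn about the tool's y in degrees; "grip": the closure, from 0 (fully open) to 1 (shut). In form: [{"slide": [x, y, z], "roll": roll, "grip": grip}, ...]. A call has 1 to 20 rows; each row is the pose to reach, as a shift and turn from the pose commanded when the call began, along the tool's axes at that moment; what a row does not reach only later rows make up. A row lasts 1/12 s, in which the tool goes at most 41.7 mm and 7.16 degrees, less where a joint would pass 70% of its speed; a pose out of reach is approached as far as the arm can. A call with a gripper value outside its range is refused whole. The fingers move at their own pace and stop on an object; the grip force is fixed at half the most. Time passes only in rows, so rows that repeat a pose let the fingers close. It gives the time, the measured TCP pose, the force and the opening at its end, in the units of the state.
- robot.get_obs(): the state, without advancing time (a new reading comes with each control period).
- snapshot(name): name is "side" or "top"; returns the picture (420x560x3 uint8, red, green, blue); there is no depth.
- camera_info(name): a dict with "fx", "fy", "cx", "cy" (pixels), "dist" ([k1, k2, p1, p2, k3] as OpenCV has them; the pictures are not rectified), "cam_to_world" (4x4, takes a point from camera to world coordinates). Camera axes: x right, y down, z forward; pixel columns grow to the right and rows downward; lengths in m; the calibration is good to about 2 mm. A picture is of the moment at which its call begins. camera_info takes no time and is no camera call.
- ticket.close_job(): hands the job in, once; it reports no verdict.
The state is a dict: "time": time; "joint_positions": joint angles; "qvel": joint speeds; "joint_torque": joint torques, N m; "tool_pos": TCP position; "ee_rot": TCP orientation; "wrist_force": force on the tool from outside, world axes, zero at the start; "wrist_torque": the same for the moment, N m; "width": finger opening in m.
Only numpy, scipy, OpenCV 4.12 (cv2) and the standard library are available. Lean on these libraries where they do the work, as an engineer would, in place of code of your own. Each camera call takes 0.05 s, during which the arm holds its last target.

TASK

Turn the slotted bar of the drying rack by its lever until the slot faces straight up. Then take the larger acetate blank out of the storage stand and lean it on the rack: lower edge in the slot, face resting against the steel rest rail, so that it stays at the slant the rack gives it (about 30 degrees from upright). Leave the smaller blank, the jar and the pliers where they are.

Things in the scene. Friction and masses are not known exactly. Their poses are not given: they have to be found in the camera images.
- rack: Drying rack, fixed: plywood base 200 (x) x 290 (y) x 12 thick; origin at the centre of its underside. The slotted bar lies along y, its turning axis at x = +50, z = 50, held by two cone centres in posts 36 (x) x 14, 72 high, at y = +-128. The blank leans with its top towards -x (roughly the robot), about 27 to 33 degrees from upright, its lower edge's middle near x = 51 to 58, z = 60.
- rest_rail (a point): Middle of the rest rail's axis: fixed round steel rod, diameter 12, along rack y, at rack x = +14, z = 111, carried by posts 18 (x) x 12, 120 high, at y = +-129. Nothing is above it.
- bar (a joint): Turning angle of the slotted bar, rad. 0: slot and lever point straight up. Positive: they lean towards rack +x (turning about rack +y). Range -0.4 to 1.4. It turns stiffly, about 0.25 N m (4 N at the lever), and stays where it is left.
- slot_floor (a point): Middle of the slot's floor, 8 from the turning axis (58 above the rack's underside when the slot is up). Steel bar 44 x 44 square, rack y = -110 to 110, with a lengthwise slot 22 wide, 14 deep in one face: with the slot up it spans rack x = 39 to 61, lips at z = 72. The lever's collar leaves it free from y = -85 to 110. Site z points out of the slot.
- lever_grip (a point): Grip point in the middle of the bar's lever, 70 from the turning axis, at rack y = -95. Lever: flat dark steel, 12 thick (along y) x 16 wide, rising to 86 from the axis out of the slotted side (it points the way the slot faces) from a collar 20 wide. The point turns with the bar: z along the lever outwards, y along the turning axis.
- blank_center (a point): Centre of the larger acetate blank: honey-coloured flat sheet, 8 thick (own x) x 130 long (own y) x 120 high (own z), about 0.16 kg. It starts upright in one of the two slots of the stand, its lower edge on the slot floor, this point 70 above the bench.
- blank_foot (a point): Middle of the lower edge of the larger blank (60 below its centre).
- offcut_center (a point): Centre of the smaller blank: same sheet, 8 thick x 90 long x 80 high, upright in the other slot of the stand. To be left alone.
- stand: Wooden storage stand, fixed: base 150 (x) x 120 (y) x 10 thick, origin at the centre of its underside. Two open-ended slots along y at x = -30 and x = +30, each 12 wide and 40 deep (slot floor 10, wall tops 50 above the bench).
- jar: Closed glass jar, diameter 66, 75 high, origin under its centre. To be left alone.
- pliers: Red-handled pliers lying on the bench, 140 long, 12 thick. To be left alone.
Not all that is in view belongs to the job. What is shaped like the part that bears blank_center but blue or pink is not meant.

How it is judged:
By the outcome, as a careful person would: the job done as asked, in the order asked, and still so for the second after the job is handed in, with the robot touching nothing.
It also fails if it takes over 54 s, if anything falls off the work surface, if the arm or the gripper's body presses on something with over 40 N, if the wrist force passes 120 N, or if a joint passes its speed limit or range.

## Working session

There is one attempt and no reset: what is moved stays moved. The work goes in short steps, Python scripts to look and compute and a shell command to move; the robot and the scene stay as the last step left them, time stands still between calls to the robot, and variables do not carry over. Pictures are saved under pics/ and viewed, and the job is handed in when it is done.

```bash
ls; mkdir -p pics; python3 - <<'E'
from bench import robot, snapshot, camera_info
import cv2
print(robot.get_obs())
for n in("side","top"):
    cv2.imwrite(f"pics/{n}0.png",snapshot(n)[:,:,::-1]); c=camera_info(n);print(n,c)
E
```

```text
pics
{'time': 0.0, 'joint_positions': array([-1.28710533e+00,  8.79249455e-02,  1.37223318e+00, -1.29181957e-05,
        1.68357157e+00, -1.03088400e-01]), 'qvel': array([-7.66860661e-05,  1.19879081e-03,  8.91268861e-04, -2.02741077e-04,
        1.59128904e-03, -2.15777321e-03]), 'joint_torque': array([ 2.05887574e-05, -3.40175021e+01, -3.02426147e+01,  7.18466006e-02,
        3.30527429e-02, -1.62909409e-04]), 'tool_pos': array([ 0.20731064, -0.50885383,  0.20433128]), 'ee_rot': array([-1.57058918,  0.00212701, -1.18401815]), 'wrist_force': array([ 0.35473645,  1.20275679, -0.96755861]), 'wrist_torque': array([ 0.00740031, -0.01920779,  0.01843892]), 'width': 0.09388073809867006}
side {'fx': 489.7435146272877, 'fy': 489.7435146272877, 'cx': 278.15765797862485, 'cy': 217.94589397345482, 'dist': array([-0.07649231,  0.        ,  0.        ,  0.        ,  0.        ]), 'cam_to_world': array([[ 0.99865771, -0.04633869,  0.02314108,  0.5272192 ],
       [-0.04836361, -0.67432005,  0.73685374, -0.87538343],
       [-0.01854034, -0.73698385, -0.67565602,  0.8197214 ],
       [ 0.        ,  0.        ,  0.        ,  1.        ]])}
top {'fx': 439.36020850245814, 'fy': 439.36020850245814, 'cx': 280.11297110674457, 'cy': 213.95899251056824, 'dist': array([-0.13186493,  0.        ,  0.        ,  0.        ,  0.        ]), 'cam_to_world': array([[ 1.96361596e-03, -9.71861217e-01,  2.35546000e-01,
         3.20388877e-01],
       [-9.99997869e-01, -1.75827389e-03,  1.08179961e-03,
        -8.82189303e-02],
       [-6.37204704e-04, -2.35547623e-01, -9.71862599e-01,
         1.04156686e+00],
       [ 0.00000000e+00,  0.00000000e+00,  0.00000000e+00,
         1.00000000e+00]])}
```

View pics/side0.png

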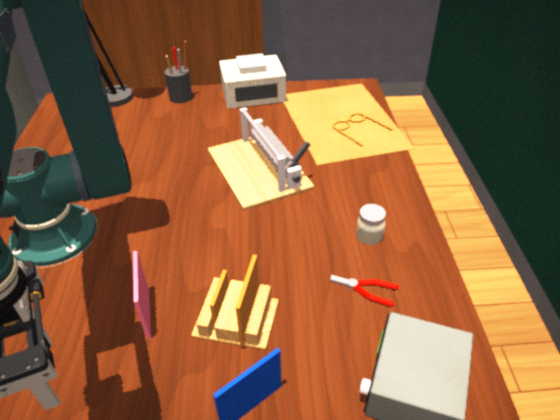

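View pics/top0.png

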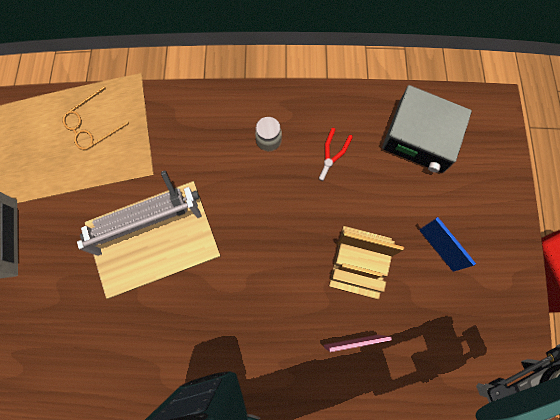

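The side view shows the rack at about (265,160) with its lever leaning away, and the stand at about (237,305) holding the larger blank in its right-hand slot. The top view shows the rack at about (150,235) and the stand at about (365,265). I'll zoom in to measure.

```bash
python3 - <<'E'
import cv2
s=cv2.imread("pics/side0.png");t=cv2.imread("pics/top0.png")
def crop(im,x0,y0,w,h,k,n):
    c=cv2.resize(im[y0:y0+h,x0:x0+w],None,fx=k,fy=k,interpolation=cv2.INTER_CUBIC)
    for i in range(0,w,20):
        cv2.putText(c,str(x0+i),(i*k,8),0,.3,(255,255,255),1); cv2.line(c,(i*k,10),(i*k,15),(255,255,255),1)
    for j in range(0,h,20):
        cv2.putText(c,str(y0+j),(0,j*k+4),0,.3,(255,255,255),1);cv2.line(c,(20,j*k),(25,j*k),(255,255,255),1)
    cv2.imwrite("pics/"+n,c)
crop(s,200,100,120,110,5,"s_rack.png");crop(s,185,250,100,100,6,"s_stand.png")
crop(t,70,160,155,145,4,"t_rack.png");crop(t,320,215,100,95,6,"t_stand.png")
E
```

```text
(no output)
```

View pics/s_rack.png

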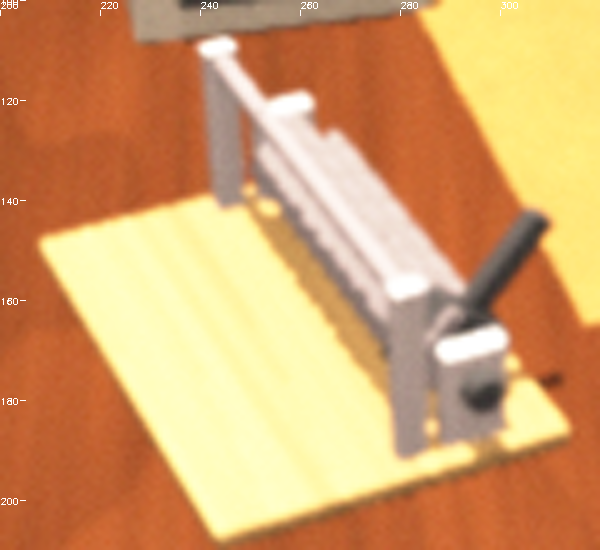

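View pics/t_rack.png

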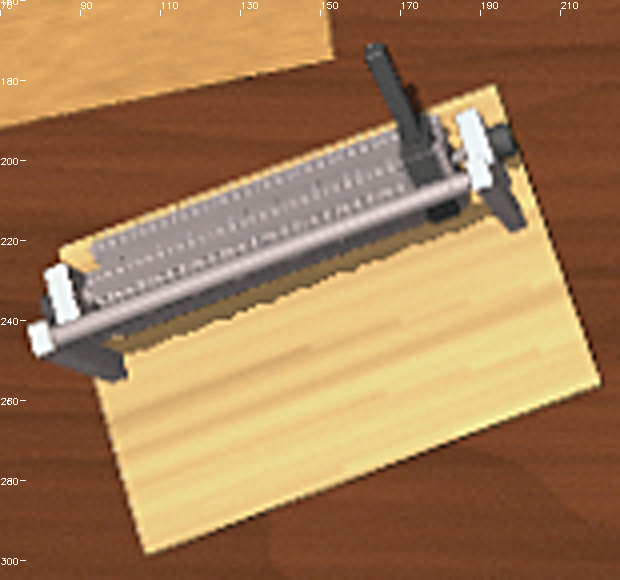

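View pics/s_stand.png

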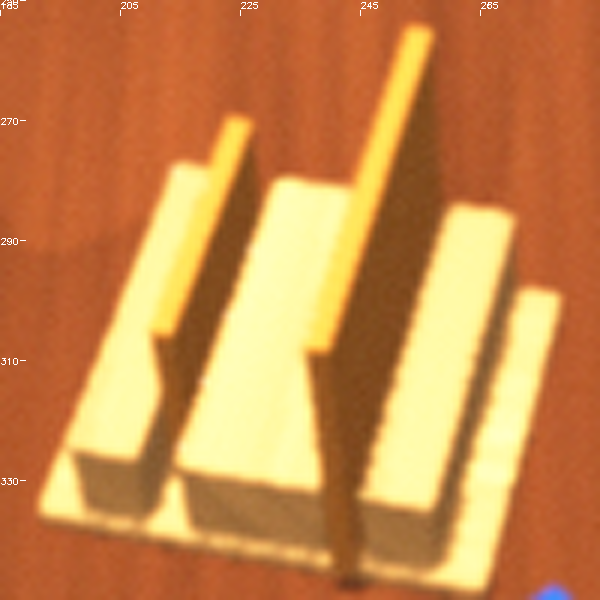

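View pics/t_stand.png

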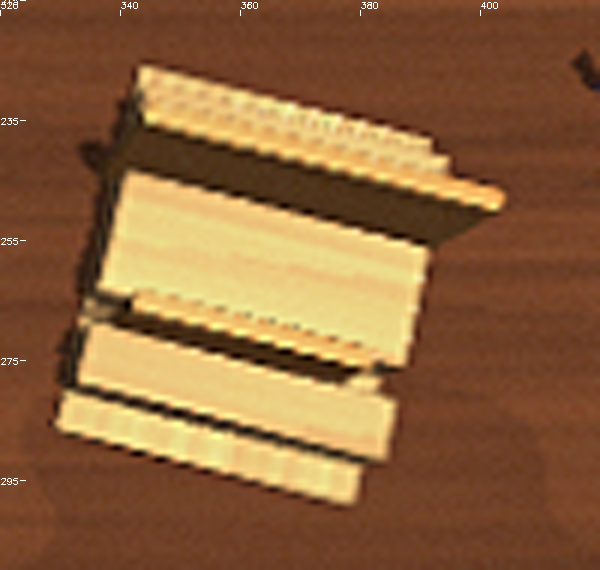

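```bash
cat > h.py <<'E'
import numpy as np, cv2
from bench import camera_info
from scipy.optimize import least_squares
C={n:camera_info(n) for n in("side","top")}
def proj(n,P):
    c=C[n];M=np.linalg.inv(c["cam_to_world"]);K=np.array([[c["fx"],0,c["cx"]],[0,c["fy"],c["cy"]],[0,0,1.]])
    return cv2.projectPoints(np.atleast_2d(np.float64(P)),cv2.Rodrigues(M[:3,:3])[0],M[:3,3],K,c["dist"])[0][:,0]
def tri(obs,x0=(.5,0,.05)):
    f=lambda p:np.concatenate([proj(n,p)[0]-uv for n,uv in obs]); r=least_squares(f,x0); return r.x,r.fun
def fitplanar(obs,x0):  # obs (cam,uv,local pt mm)
    def T(q,P): c,s=np.cos(q[2]),np.sin(q[2]);P=np.array(P)/1000;return [q[0]+c*P[0]-s*P[1],q[1]+s*P[0]+c*P[1],P[2]]
    f=lambda q:np.concatenate([proj(n,T(q,P))[0]-uv for n,uv,P in obs]); r=least_squares(f,x0,loss="soft_l1"); return r.x,f(r.x).reshape(-1,2)
E
python3 - <<'E'
from h import *
np.set_printoptions(precision=4,suppress=True)
R=[("top",(193.6,181.4),(100,-145,12)),("top",(220.1,255.6),(-100,-145,12)),("top",(106.6,298.4),(-100,145,12)),("top",(84.9,221.6),(100,145,12)),
("side",(208,148.3),(-100,145,12)),("side",(243.7,207.3),(-100,-145,12)),("side",(313.7,185.9),(100,-145,12)),
("side",(281.3,156.9),(14,-129,120)),("side",(243.5,109.3),(14,129,120)),("top",(80.2,244.4),(14,129,120)),
("side",(294.3,168.5),(50,-128,72)),("side",(258.1,120.7),(50,128,72)),("top",(188.7,196.9),(50,-128,72)),("top",(85.7,232.9),(50,128,72))]
q,r=fitplanar(R,[.4,.2,.3]);print("rack",q,np.degrees(q[2]));print(r)
p,e=tri([("side",(307.3,143.3)),("top",(163.9,172.4))]);print("lever tip",p,e)
c,s=np.cos(q[2]),np.sin(q[2]);d=p-[q[0],q[1],0];L=np.array([c*d[0]+s*d[1],-s*d[0]+c*d[1],d[2]])*1000;print("local",L,np.degrees(np.arctan2(L[0]-50,L[2]-50)),np.hypot(L[0]-50,L[2]-50))
B=[("side",(254.8,254.6),(0,65,130)),("side",(237.9,308.3),(0,-65,130)),("top",(344.1,233.8),(0,65,130)),("top",(403.3,247.4),(0,-65,130))]
q,r=fitplanar(B,[.4,-.2,-.2]);print("blank",q,np.degrees(q[2]));print(r)
S=[("side",(191.6,335.8),(-75,-60,10)),("side",(266.3,348),(75,-60,10)),("side",(278.3,298.6),(75,60,10)),("top",(329.4,286.3),(-75,60,10)),("top",(379.1,298.8),(-75,-60,10)),
("top",(336.1,263.3),(-24,60,50)),("top",(387.4,276.1),(-24,-60,50)),("top",(341.3,243.6),(24,60,50)),("top",(391.6,256.1),(24,-60,50))]
q,r=fitplanar(S,[.4,-.2,-.2]);print("stand",q,np.degrees(q[2]));print(r)
c,s=np.cos(q[2]),np.sin(q[2]);print("slot+30",q[0]+.03*c,q[1]+.03*s)
E
```

```text
rack [0.5091 0.2244 0.3701] 21.20587355797657
[[ 0.6237 -0.9717]
 [ 0.6975 -0.0203]
 [-0.2095  0.0895]
 [-0.2829 -0.1134]
 [-0.5859 -0.7416]
 [-0.8911 -0.5327]
 [ 0.2249 -0.4786]
 [-0.3154 -0.2068]
 [-0.0824 -0.6617]
 [ 0.1184 -0.4845]
 [-0.2734 -0.0654]
 [-1.9027 -0.0804]
 [ 0.4191 -2.7367]
 [ 0.0857  0.0335]]
lever tip [0.6407 0.1746 0.1124] [ 0.3325 -0.1481  0.048   0.316 ]
local [104.6068 -94.0412 112.3572] 41.208922930914916 82.88742428883603
blank [ 0.4845 -0.2867 -0.2365] -13.55122518445604
[[-0.557  -0.4268]
 [-0.155  -0.5889]
 [ 0.2958 -0.6428]
 [ 0.6481 -0.1839]]
stand [ 0.4549 -0.2794 -0.2466] -14.129684348273004
[[-0.8751 -0.9174]
 [-0.8798 -0.5669]
 [-0.4703 -0.1797]
 [ 0.1837 -0.0083]
 [ 0.3221 -0.2071]
 [ 0.4325 -0.2395]
 [ 0.4031 -0.3947]
 [-0.1916 -0.7628]
 [ 0.2649 -0.7468]]
slot+30 0.48401123675565894 -0.28673811562820994
```

```bash
cat >> h.py <<'E'
RACK=np.array([.5091,.2244,.3701])
def rk(x,y,z): c,s=np.cos(RACK[2]),np.sin(RACK[2]);return np.array([RACK[0]+(c*x-s*y)/1000,RACK[1]+(s*x+c*y)/1000,z/1000])
def go(p,yaw):
    from bench import robot
    from scipy.spatial.transform import Rotation as Ro
    o=robot.get_obs();R=Ro.from_euler("xyz",o["ee_rot"]).as_matrix()
    y=np.arctan2(R[1,0],R[0,0]);d=-(yaw-y)
    print("at",o["tool_pos"].round(4),"yaw",round(np.degrees(y),2),"t",o["time"],"F",o["wrist_force"].round(1),"w",round(o["width"],4))
    print("slide",(R.T@(np.array(p)-o["tool_pos"])*1000).round(1),"roll",round(np.degrees((d+np.pi)%(2*np.pi)-np.pi),2))
E
python3 -c "
from h import *
go(rk(97,-95,200),RACK[2])"
```

```text
at [ 0.2073 -0.5089  0.2044] yaw -67.84 t 0.1 F [ 0.1 -0.5  0.3] w 0.0943
slide [-468.7    5.5  651.5] roll -89.04
```

```bash
python3 -m creep '[{"slide":[-23,0,32],"roll":-5,"grip":0.41},{"slide":[-46,0,64],"roll":-10,"grip":0.41},{"slide":[-70,0,97],"roll":-15,"grip":0.41},{"slide":[-94,0,130],"roll":-20,"grip":0.41},{"slide":[-117,0,162],"roll":-25,"grip":0.41},{"slide":[-140,0,195],"roll":-30,"grip":0.41},{"slide":[-164,0,228],"roll":-35,"grip":0.41},{"slide":[-187,0,260],"roll":-40,"grip":0.41},{"slide":[-211,0,293],"roll":-45,"grip":0.41},{"slide":[-234,0,325],"roll":-50,"grip":0.41},{"slide":[-258,0,358],"roll":-55,"grip":0.41},{"slide":[-281,0,390],"roll":-60,"grip":0.41},{"slide":[-305,0,423],"roll":-65,"grip":0.41},{"slide":[-328,0,455],"roll":-70,"grip":0.41},{"slide":[-351,0,488],"roll":-75,"grip":0.41},{"slide":[-374,0,520],"roll":-80,"grip":0.41},{"slide":[-398,0,553],"roll":-84,"grip":0.41},{"slide":[-421,0,585],"roll":-87,"grip":0.41},{"slide":[-445,2,618],"roll":-89,"grip":0.41},{"slide":[-468.7,5.5,651.5],"roll":-89,"grip":0.41}]'; python3 -c "
from h import *
go(rk(97,-95,97),RACK[2])"
```

```text
time: 1.77
tool_pos: [0.6347, 0.1724, 0.1997]
ee_rot: [-1.571, 0.0, 0.371]
wrist_force: [1.2, -0.5, 0.0]
width: 0.0559
at [0.6347 0.1724 0.1997] yaw 21.24 t 1.7667 F [ 1.2 -0.5  0. ] w 0.0559
slide [ -1.2 102.7  -1.1] roll 0.04
```

```bash
python3 -m creep '[{"slide":[0,50,0],"roll":0,"grip":0.41},{"slide":[0,50,0],"roll":0,"grip":0.41},{"slide":[0,50,0],"roll":0,"grip":0.41}]'; cat > snap.py <<'E'
import sys,cv2
from bench import snapshot
n,x0,y0,w,h,k,out=sys.argv[1],*map(int,sys.argv[2:7]),sys.argv[7]
im=snapshot(n)[:,:,::-1][y0:y0+h,x0:x0+w]
cv2.imwrite("pics/"+out,cv2.resize(im,None,fx=k,fy=k,interpolation=cv2.INTER_CUBIC))
E
python3 snap.py side 200 80 130 130 4 a1.png; python3 snap.py top 70 130 155 140 4 a2.png;  python3 -c "
from h import *
go(rk(97,-95,97),RACK[2])"
```

```text
time: 2.02
tool_pos: [0.6306, 0.1699, 0.1436]
ee_rot: [-1.569, 0.012, 0.37]
wrist_force: [0.5, 0.4, -0.6]
width: 0.0552
at [0.6332 0.1694 0.1496] yaw 21.1 t 2.1167 F [-0.6 -0.8  0.8] w 0.0555
slide [ 1.3 52.6  1.2] roll -0.11
```

View pics/a1.png

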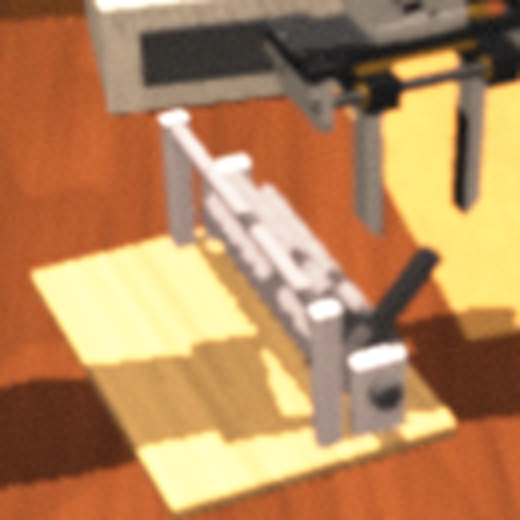

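View pics/a2.png

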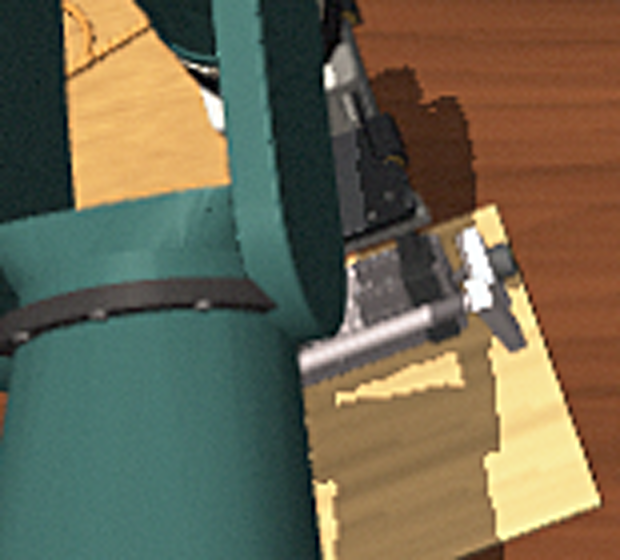

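The lever sits between the two open fingers (side crop fingertips at about (370,225) and (467,205), lever tip at about (425,255)). I'll descend and swing it up.

```bash
python3 -m creep '[{"slide":[1,30,1],"roll":0,"grip":0.41},{"slide":[1,52,1],"roll":0,"grip":0.41},{"slide":[1,52,1],"roll":0,"grip":0.41},{"slide":[-5,52,1],"roll":0,"grip":0.41},{"slide":[-10,52,1],"roll":0,"grip":0.41},{"slide":[-15,49,1],"roll":0,"grip":0.41},{"slide":[-20,46,1],"roll":0,"grip":0.41},{"slide":[-25,43,1],"roll":0,"grip":0.41},{"slide":[-30,39,1],"roll":0,"grip":0.41},{"slide":[-34,36,1],"roll":0,"grip":0.41},{"slide":[-38,32,1],"roll":0,"grip":0.41},{"slide":[-42,29,1],"roll":0,"grip":0.41},{"slide":[-46,28,1],"roll":0,"grip":0.41},{"slide":[-46,28,1],"roll":0,"grip":0.41},{"slide":[-46,28,1],"roll":0,"grip":0.41}]'; python3 snap.py side 200 80 130 130 4 b1.png; python3 -c "
from h import *
go(rk(50,-95,122),RACK[2])"
```

```text
time: 3.37
tool_pos: [0.5904, 0.1551, 0.1223]
ee_rot: [-1.57, 0.0, 0.37]
wrist_force: [2.4, 0.2, 2.7]
width: 0.0553
at [0.5903 0.1552 0.1219] yaw 21.18 t 3.4167 F [1.9 0.4 2.2] w 0.0554
slide [-0.7 -0.1 -1.1] roll -0.03
```

View pics/b1.png

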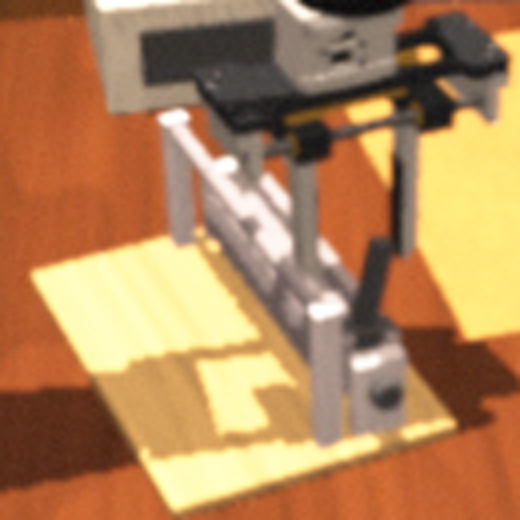

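The lever is now about 13° from upright (tip at about (378,243)), near the +x finger. I'll close on it.

```bash
python3 -m creep '[{"slide":[-0.7,0,-1],"roll":0,"grip":0.6},{"slide":[-0.7,0,-1],"roll":0,"grip":0.75},{"slide":[-0.7,0,-1],"roll":0,"grip":1},{"slide":[-0.7,0,-1],"roll":0,"grip":1},{"slide":[-0.7,0,-1],"roll":0,"grip":1},{"slide":[-0.7,0,-1],"roll":0,"grip":1},{"slide":[-0.7,0,-1],"roll":0,"grip":1},{"slide":[-0.7,0,-1],"roll":0,"grip":1},{"slide":[-0.7,0,-1],"roll":0,"grip":1}]'; python3 snap.py side 200 80 130 130 4 b2.png; python3 -c "
from h import *
go(rk(50,-95,122),RACK[2])"
```

```text
time: 4.17
tool_pos: [0.5905, 0.1535, 0.1219]
ee_rot: [-1.571, 0.0, 0.369]
wrist_force: [3.5, 0.9, 1.5]
width: 0.0156
at [0.5905 0.1535 0.1218] yaw 21.16 t 4.2167 F [3.1 1.4 1.3] w 0.0156
slide [-0.2 -0.2  0.5] roll -0.05
```

View pics/b2.png

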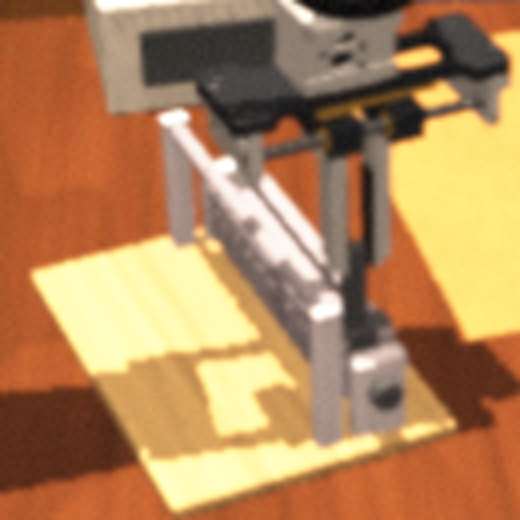

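Width reads 15.6 mm, so the pads are flush on the 16 mm lever. I'll open, rise and check.

```bash
python3 -m creep '[{"slide":[-0.2,0,0],"roll":0,"grip":0.65},{"slide":[-0.2,0,0],"roll":0,"grip":0.65},{"slide":[-0.2,0,0],"roll":0,"grip":0.65},{"slide":[-0.2,-30,0],"roll":0,"grip":0.65},{"slide":[-0.2,-70,0],"roll":0,"grip":0.65},{"slide":[-0.2,-110,0],"roll":0,"grip":0.65},{"slide":[-0.2,-130,0],"roll":0,"grip":0.65}]'; python3 -c "
from h import *
go([.4845,-.2867,.25],np.radians(-13.7))"
```

```text
time: 4.8
tool_pos: [0.5907, 0.1534, 0.2569]
ee_rot: [-1.572, -0.004, 0.369]
wrist_force: [0.3, -0.8, 0.4]
width: 0.0328
at [0.5907 0.1534 0.2569] yaw 21.15 t 4.8 F [ 0.3 -0.8  0.4] w 0.0328
slide [-257.8    6.3 -372.1] roll 34.85
```

```bash
python3 -m creep '[{"slide":[-23,0,-33],"roll":3,"grip":0.52},{"slide":[-46,0,-66],"roll":6,"grip":0.52},{"slide":[-69,0,-100],"roll":10,"grip":0.52},{"slide":[-92,0,-133],"roll":13,"grip":0.52},{"slide":[-115,0,-166],"roll":16,"grip":0.52},{"slide":[-138,0,-200],"roll":20,"grip":0.52},{"slide":[-161,0,-233],"roll":24,"grip":0.52},{"slide":[-184,0,-266],"roll":28,"grip":0.52},{"slide":[-207,2,-300],"roll":32,"grip":0.52},{"slide":[-230,4,-333],"roll":34,"grip":0.52},{"slide":[-250,6,-361],"roll":34.85,"grip":0.52},{"slide":[-257.8,6.3,-372.1],"roll":34.85,"grip":0.52},{"slide":[-257.8,50,-372.1],"roll":34.85,"grip":0.52},{"slide":[-257.8,80,-372.1],"roll":34.85,"grip":0.52},{"slide":[-257.8,80,-372.1],"roll":34.85,"grip":0.52},{"slide":[-257.8,80,-372.1],"roll":34.85,"grip":0.52}]';  python3 snap.py side 200 80 130 130 4 c1.png;python3 snap.py top 70 130 155 140 4 c2.png;python3 snap.py side 170 200 150 150 4 c3.png; python3 -c "
from h import *
go([.4845,-.2867,.1],np.radians(-13.7))"
```

```text
time: 6.13
tool_pos: [0.4827, -0.2849, 0.1694]
ee_rot: [-1.568, 0.007, -0.238]
wrist_force: [0.6, -0.7, 0.6]
width: 0.0452
at [ 0.4857 -0.2869  0.1752] yaw -13.63 t 6.2833 F [ 0.3 -0.6  0.3] w 0.0454
slide [-1.5 75.2  0.1] roll 0.07
```

View pics/c1.png

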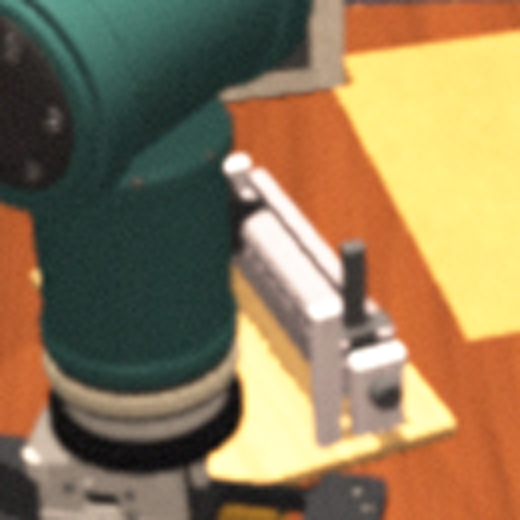

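View pics/c2.png

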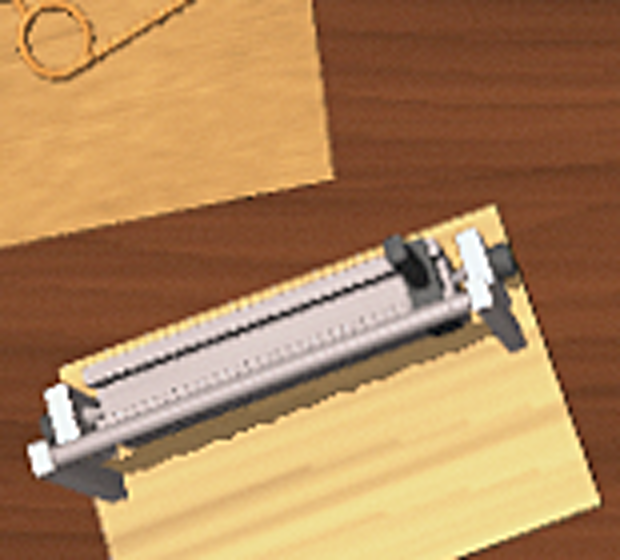

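View pics/c3.png

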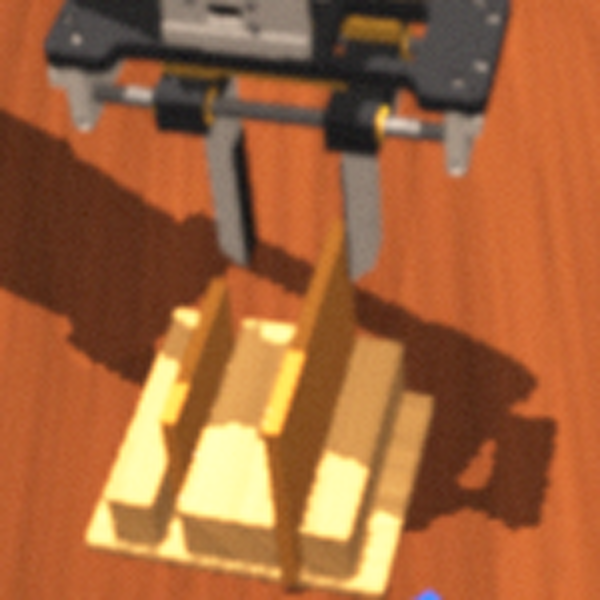

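```bash
python3 -c "
from h import *
p,e=tri([('side',(200+354/4-.4,80+247/4-.4)),('top',(70+396/4-.4,130+244/4-.4))]);d=p-[RACK[0],RACK[1],0];c,s=np.cos(RACK[2]),np.sin(RACK[2])
print(p,e,c*d[0]+s*d[1],-s*d[0]+c*d[1])
for n in('side','top'):
  print(n,proj(n,[rk(50,-95,136),rk(50,-128,72),rk(14,-129,120),rk(39,110,72),rk(61,110,72)]))
"
```

```text
[0.59084156 0.15494759 0.13410036] [ 0.60832016 -0.2551533   0.09177746  0.56513673] 0.051085401374201686 -0.09431650053006936
side [[288.42626325 140.69856468]
 [294.01171046 168.43539328]
 [280.96909857 156.69386899]
 [254.98573435 124.46894359]
 [262.06331795 122.70019631]]
top [[168.92186319 191.25252647]
 [189.1184885  194.17901706]
 [190.23572832 202.64890756]
 [ 94.14250105 234.60811059]
 [ 91.7208213  225.88247896]]
```

Measured this way, the lever tip is within about 1 mm of upright (rack x ≈ 51 against 50). The side crop shows the fingers straddling the larger blank along its length. I'll grasp it.

```bash
python3 -m creep '[{"slide":[-1,30,0],"roll":0,"grip":0.52},{"slide":[-1,60,0],"roll":0,"grip":0.52},{"slide":[-1,75,0],"roll":0,"grip":0.52},{"slide":[-1,75,0],"roll":0,"grip":0.52},{"slide":[-1,75,0],"roll":0,"grip":1},{"slide":[-1,75,0],"roll":0,"grip":1},{"slide":[-1,75,0],"roll":0,"grip":1},{"slide":[-1,75,0],"roll":0,"grip":1},{"slide":[-1,75,0],"roll":0,"grip":1},{"slide":[-1,75,0],"roll":0,"grip":1},{"slide":[-1,75,0],"roll":0,"grip":1},{"slide":[-1,75,0],"roll":0,"grip":1},{"slide":[-1,75,0],"roll":0,"grip":1}]';  python3 snap.py side 170 200 150 150 4 d1.png
```

```text
time: 7.37
tool_pos: [0.4836, -0.2866, 0.0979]
ee_rot: [-1.571, -0.001, -0.239]
wrist_force: [0.0, -0.3, 4.8]
width: 0.0075
```

View pics/d1.png

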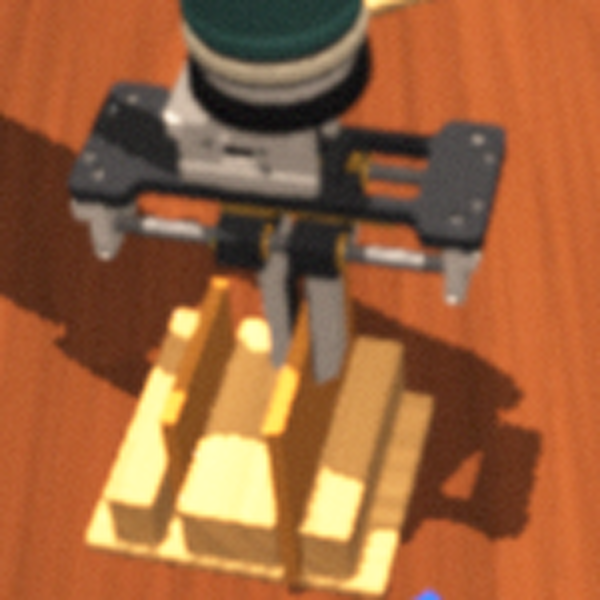

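Gripped, with width 7.5 mm. Lift straight out.

```bash
python3 -m creep '[{"slide":[0,-15,0],"roll":0,"grip":1},{"slide":[0,-35,0],"roll":0,"grip":1},{"slide":[0,-60,0],"roll":0,"grip":1},{"slide":[0,-90,0],"roll":0,"grip":1},{"slide":[0,-120,0],"roll":0,"grip":1},{"slide":[0,-150,0],"roll":0,"grip":1},{"slide":[0,-170,0],"roll":0,"grip":1},{"slide":[0,-170,0],"roll":0,"grip":1},{"slide":[0,-170,0],"roll":0,"grip":1}]';  python3 snap.py side 100 100 260 250 2 e1.png;  python3 -c "
from h import *
go(rk(50,12,265),RACK[2])"
```

```text
time: 8.17
tool_pos: [0.4834, -0.2864, 0.2667]
ee_rot: [-1.571, -0.001, -0.239]
wrist_force: [-0.0, 0.4, -3.1]
width: 0.0081
at [ 0.4828 -0.286   0.2648] yaw -13.69 t 8.2167 F [-0.6  0.3 -2.9] w 0.008
slide [-61.1   0.6 540.6] roll -34.9
```

View pics/e1.png

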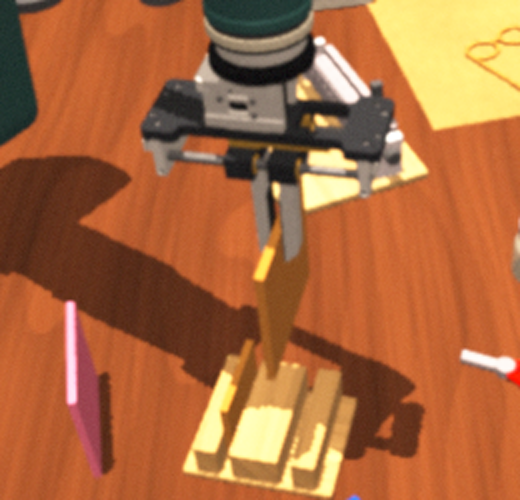

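```bash
python3 -m creep '[{"slide":[-1,0,10],"roll":0,"grip":1},{"slide":[-3,0,30],"roll":-2,"grip":1},{"slide":[-6,0,60],"roll":-4,"grip":1},{"slide":[-10,0,90],"roll":-6,"grip":1},{"slide":[-13,0,121],"roll":-8,"grip":1},{"slide":[-17,0,152],"roll":-10,"grip":1},{"slide":[-21,0,184],"roll":-12,"grip":1},{"slide":[-24,0,216],"roll":-14,"grip":1},{"slide":[-28,0,248],"roll":-16,"grip":1},{"slide":[-32,0,280],"roll":-18,"grip":1},{"slide":[-35,0,312],"roll":-20,"grip":1},{"slide":[-39,0,344],"roll":-22,"grip":1},{"slide":[-42,0,376],"roll":-24,"grip":1},{"slide":[-46,0,408],"roll":-26,"grip":1},{"slide":[-49,0,440],"roll":-28,"grip":1},{"slide":[-53,0,470],"roll":-30,"grip":1},{"slide":[-56,0,498],"roll":-32,"grip":1},{"slide":[-59,0,520],"roll":-34,"grip":1},{"slide":[-60.5,0,534],"roll":-34.9,"grip":1},{"slide":[-61,0,540.6],"roll":-34.9,"grip":1}]'; python3 -m creep '[{"slide":[0,40,0],"roll":0,"grip":1},{"slide":[0,60,0],"roll":0,"grip":1},{"slide":[0,70,0],"roll":0,"grip":1},{"slide":[0,70,0],"roll":0,"grip":1},{"slide":[0,70,0],"roll":0,"grip":1}]'; python3 snap.py side 190 50 150 150 4 f1.png; python3 snap.py top 50 130 180 140 4 f2.png;  python3 -c "
from h import *
go(rk(50,12,147),RACK[2])"
```

```text
time: 9.88
tool_pos: [0.5507, 0.2554, 0.2642]
ee_rot: [-1.57, 0.005, 0.373]
wrist_force: [-0.5, -0.5, -2.1]
width: 0.0082
time: 10.3
tool_pos: [0.5518, 0.2527, 0.1968]
ee_rot: [-1.571, 0.001, 0.369]
wrist_force: [0.0, 0.8, -1.1]
width: 0.0078
at [0.5529 0.2532 0.1992] yaw 21.16 t 10.4 F [ 0.4 -0.2 -2. ] w 0.008
slide [-1.4 52.2  1. ] roll -0.05
```

View pics/f1.png

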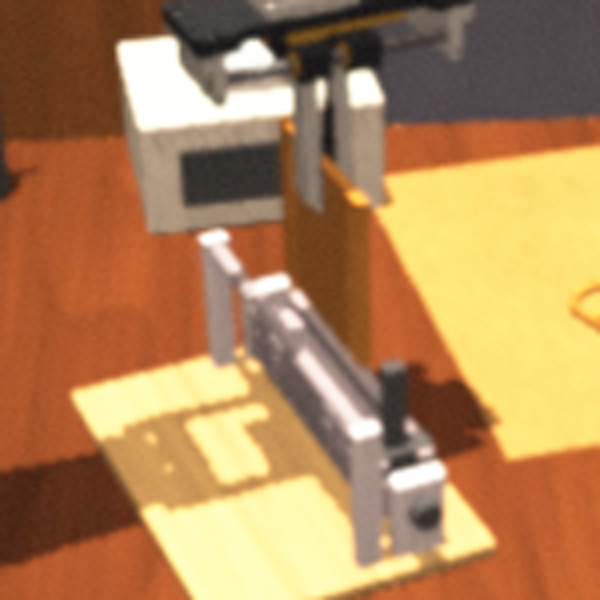

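View pics/f2.png

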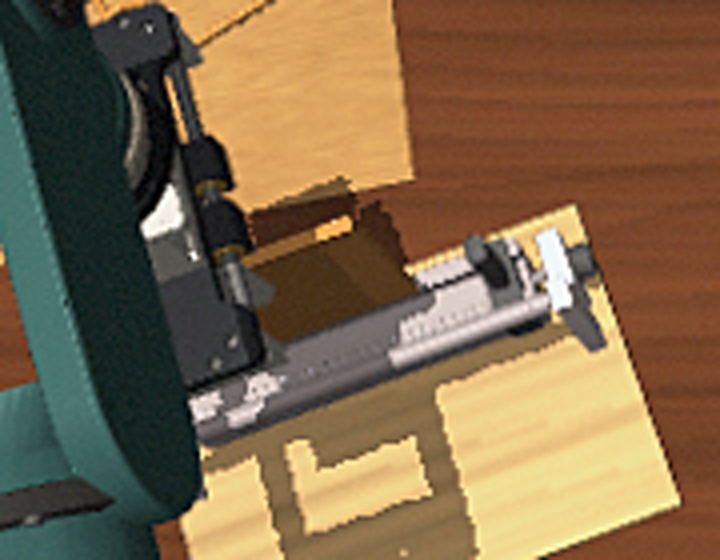

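```bash
python3 -c "
from h import *
for n in('side','top'):
  P=[rk(52,-53,z) for z in (111,231)];x=proj(n,P);o=np.array([190,50]) if n=='side' else np.array([50,130]);print(n,x,(x-o+.4)*4)
"
```

```text
side [[282.35793755 140.47180927]
 [281.71913816  99.06631841]] [[371.03175019 363.48723707]
 [368.47655265 197.86527364]]
top [[153.6670251  200.25291358]
 [136.79886735 184.01258088]] [[416.26810042 282.61165432]
 [348.79546938 217.65032354]]
```

The predicted and seen blank corners agree to 1–2 px. Lower it into the slot.

```bash
python3 -m creep '[{"slide":[-1,15,1],"roll":0,"grip":1},{"slide":[-1,25,1],"roll":0,"grip":1},{"slide":[-1,30,1],"roll":0,"grip":1},{"slide":[-1,35,1],"roll":0,"grip":1},{"slide":[-1,40,1],"roll":0,"grip":1},{"slide":[-1,44,1],"roll":0,"grip":1},{"slide":[-1,47,1],"roll":0,"grip":1},{"slide":[-1,49,1],"roll":0,"grip":1},{"slide":[-1,49,1],"roll":0,"grip":1},{"slide":[-1,49,1],"roll":0,"grip":1}]'; python3 snap.py side 190 50 150 150 4 g1.png; python3 snap.py top 50 130 180 140 4 g2.png;  python3 -c "
from h import *
go(rk(50,12,147),RACK[2])"
```

```text
time: 11.23
tool_pos: [0.5507, 0.2539, 0.148]
ee_rot: [-1.571, -0.0, 0.37]
wrist_force: [0.3, -0.7, -1.8]
width: 0.0079
at [0.5508 0.254  0.1483] yaw 21.21 t 11.3333 F [-0.4 -0.2 -3. ] w 0.0075
slide [ 0.4  1.3 -0.5] roll 0.01
```

View pics/g1.png

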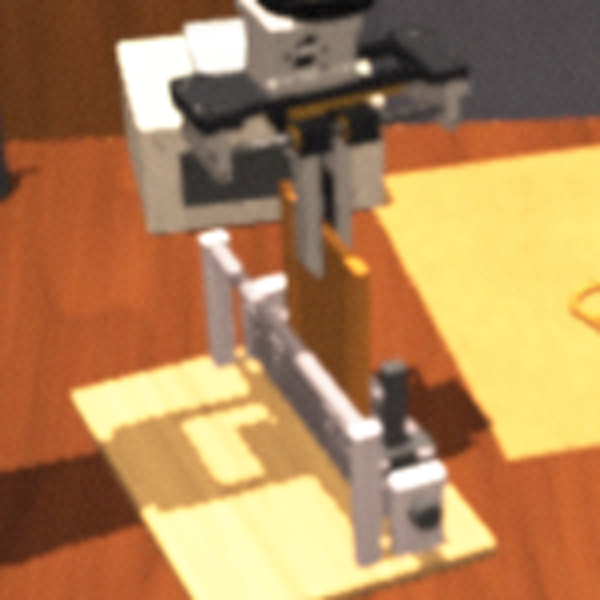

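View pics/g2.png

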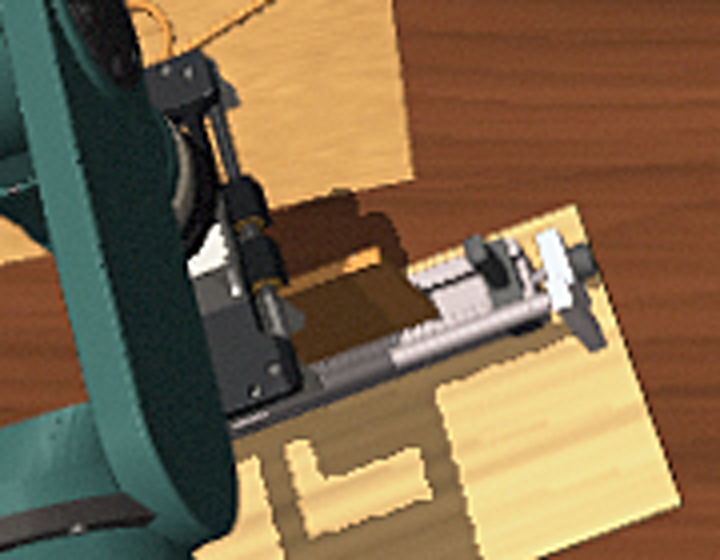

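The blank is upright in the slot (side crop: lower corner at about (365,405), inside the bar), just above the floor. I'll touch down gently.

```bash
python3 -m creep '[{"slide":[2,1,0],"roll":0,"grip":1},{"slide":[3,2,0],"roll":0,"grip":1},{"slide":[3,3,0],"roll":0,"grip":1},{"slide":[3,3,0],"roll":0,"grip":1},{"slide":[3,3,0],"roll":0,"grip":1}]';  python3 -c "
from h import *
go(rk(52,12,147),RACK[2])"
```

```text
time: 11.75
tool_pos: [0.5539, 0.2552, 0.1459]
ee_rot: [-1.571, -0.002, 0.37]
wrist_force: [-0.1, 0.3, 2.2]
width: 0.0078
at [0.5539 0.2552 0.1459] yaw 21.21 t 11.75 F [-0.1  0.3  2.2] w 0.0078
slide [-0.9 -1.1 -0.5] roll 0.01
```

Contact with the floor (Fz went from −2 to +2). I'll open part-way and guide it back with the +x finger.

```bash
python3 -m creep '[{"slide":[0,0,0],"roll":0,"grip":0.8},{"slide":[0,0,0],"roll":0,"grip":0.7},{"slide":[-4,0,0],"roll":0,"grip":0.575},{"slide":[-8,0,0],"roll":0,"grip":0.575},{"slide":[-12,0,0],"roll":0,"grip":0.575},{"slide":[-16,0,0],"roll":0,"grip":0.575},{"slide":[-20,0,0],"roll":0,"grip":0.575},{"slide":[-24,0,0],"roll":0,"grip":0.575},{"slide":[-28,0,0],"roll":0,"grip":0.575},{"slide":[-32,0,0],"roll":0,"grip":0.575},{"slide":[-36,0,0],"roll":0,"grip":0.575},{"slide":[-40,0,0],"roll":0,"grip":0.575},{"slide":[-40,0,0],"roll":0,"grip":0.575},{"slide":[-40,0,0],"roll":0,"grip":0.575}]'; python3 snap.py side 190 50 150 150 4 h1.png; python3 snap.py top 50 130 180 140 4 h2.png;  python3 -c "
from h import *
go(rk(-8,12,147),RACK[2])"
```

```text
time: 12.92
tool_pos: [0.5161, 0.2405, 0.1451]
ee_rot: [-1.571, -0.001, 0.37]
wrist_force: [0.4, -1.0, 0.1]
width: 0.04
at [0.5163 0.2406 0.1451] yaw 21.21 t 13.0167 F [ 0.4  0.4 -0.2] w 0.04
slide [-20.6  -1.9  -0.5] roll 0.0
```

View pics/h1.png

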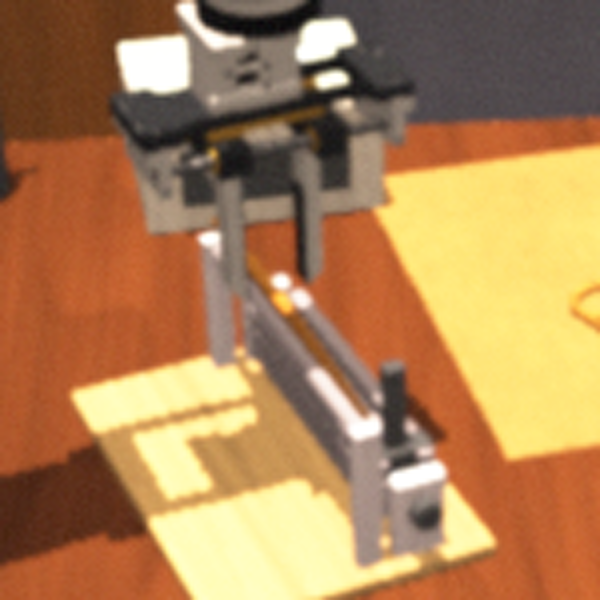

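View pics/h2.png

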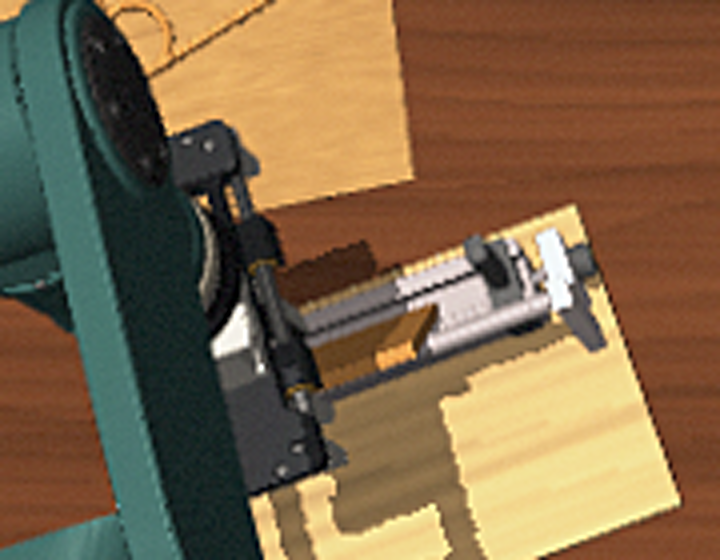

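```bash
cat > pred.py <<'E'
from h import *
for th in (0,15,20,25,30,35):
  t=np.radians(th);f=np.array([55,60.]);
  for n in('side','top'):
    o=np.array([190,50]) if n=='side' else np.array([50,130])
    P=[rk(f[0],-53,f[1]),rk(f[0]-120*np.sin(t),-53,f[1]+120*np.cos(t)),rk(f[0]-120*np.sin(t),77,f[1]+120*np.cos(t))];print(th,n,((proj(n,P)-o+.4)*4).round().tolist())
E
python3 pred.py
```

```text
0 side [[376.0, 427.0], [374.0, 270.0], [294.0, 179.0]]
0 top [[439.0, 301.0], [378.0, 242.0], [145.0, 330.0]]
15 side [[376.0, 427.0], [329.0, 287.0], [251.0, 195.0]]
15 top [[439.0, 301.0], [397.0, 298.0], [163.0, 386.0]]
20 side [[376.0, 427.0], [314.0, 295.0], [238.0, 202.0]]
20 top [[439.0, 301.0], [404.0, 317.0], [171.0, 405.0]]
25 side [[376.0, 427.0], [300.0, 304.0], [225.0, 211.0]]
25 top [[439.0, 301.0], [412.0, 336.0], [179.0, 424.0]]
30 side [[376.0, 427.0], [286.0, 314.0], [212.0, 220.0]]
30 top [[439.0, 301.0], [420.0, 354.0], [187.0, 442.0]]
35 side [[376.0, 427.0], [274.0, 325.0], [200.0, 230.0]]
35 top [[439.0, 301.0], [428.0, 372.0], [196.0, 459.0]]
```

The blank has already leaned to about 29–30°: top-edge corner at side crop (285,303) and top crop (413,358), close to the prediction for 30°. I'll back the −x finger off, centre on it and rise.

```bash
python3 -m creep '[{"slide":[-4,0,0],"roll":0,"grip":0.55},{"slide":[-8,0,0],"roll":0,"grip":0.5},{"slide":[-12,0,0],"roll":0,"grip":0.45},{"slide":[-16,0,0],"roll":0,"grip":0.4},{"slide":[-16,0,0],"roll":0,"grip":0.4},{"slide":[-16,0,0],"roll":0,"grip":0.4},{"slide":[-16,0,0],"roll":0,"grip":0.4}]'; python3 snap.py side 190 50 150 150 4 i1.png; python3 -c "
from h import *
go(rk(-5,12,245),RACK[2])"
```

```text
time: 13.6
tool_pos: [0.5012, 0.2348, 0.145]
ee_rot: [-1.571, -0.0, 0.37]
wrist_force: [1.0, -0.0, 0.7]
width: 0.0563
at [0.5013 0.2347 0.145 ] yaw 21.21 t 13.65 F [-0.6  0.1  0.2] w 0.0563
slide [  -1.4 -100.    -0.5] roll 0.0
```

View pics/i1.png

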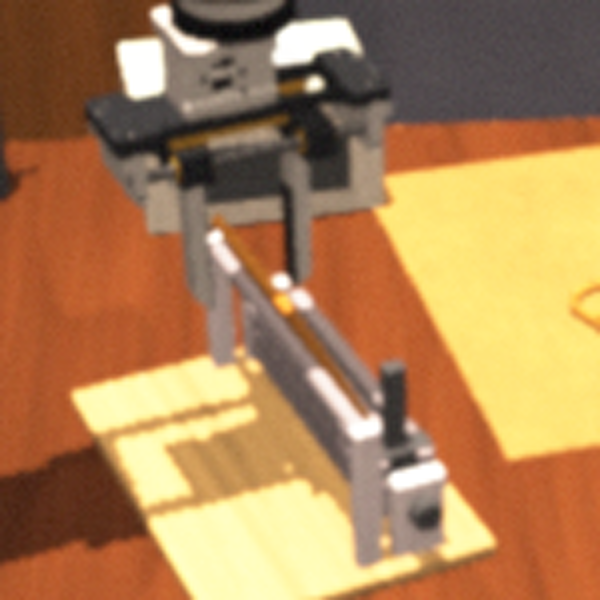

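The blank stayed put (corner still at about (285,300)) and nothing touches it. Retreat upward, then clear of the view.

```bash
python3 -m creep '[{"slide":[0,-20,0],"roll":0,"grip":0.4},{"slide":[0,-50,0],"roll":0,"grip":0.4},{"slide":[0,-90,0],"roll":0,"grip":0.4},{"slide":[0,-120,0],"roll":0,"grip":0.4},{"slide":[0,-130,-40],"roll":0,"grip":0.4},{"slide":[0,-130,-80],"roll":0,"grip":0.4},{"slide":[0,-130,-120],"roll":0,"grip":0.4},{"slide":[0,-130,-160],"roll":0,"grip":0.4},{"slide":[0,-130,-200],"roll":0,"grip":0.4},{"slide":[0,-130,-240],"roll":0,"grip":0.4},{"slide":[0,-130,-280],"roll":0,"grip":0.4},{"slide":[0,-130,-310],"roll":0,"grip":0.4},{"slide":[0,-130,-320],"roll":0,"grip":0.4},{"slide":[0,-130,-320],"roll":0,"grip":0.4},{"slide":[0,-130,-320],"roll":0,"grip":0.4}]'; python3 snap.py side 190 50 150 150 4 j1.png; python3 snap.py top 50 130 180 140 4 j2.png; python3 snap.py side 0 0 560 420 1 j3.png;python3 -c "
from h import *
go(rk(-5,12,245),RACK[2])"
```

```text
time: 14.9
tool_pos: [0.6169, -0.0632, 0.2746]
ee_rot: [-1.57, 0.0, 0.37]
wrist_force: [-0.4, 0.9, 0.0]
width: 0.0565
at [ 0.6167 -0.0617  0.2755] yaw 21.35 t 15.05 F [-0.2  0.1 -0.1] w 0.0565
slide [ -1.1  30.5 317.6] roll 0.14
```

View pics/j1.png

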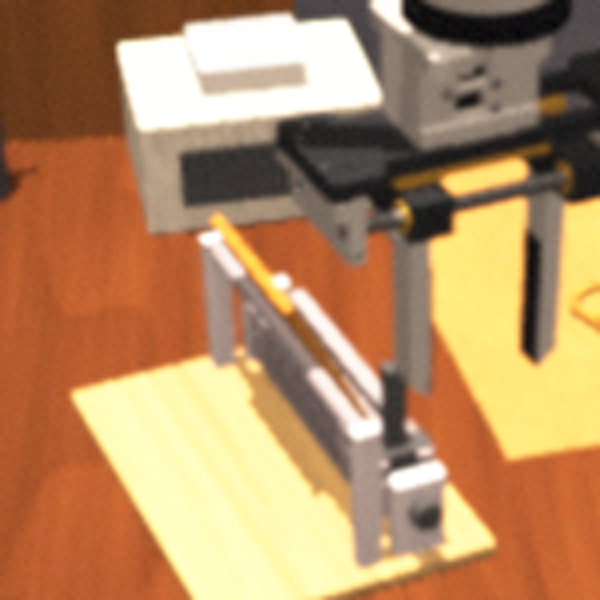

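View pics/j2.png

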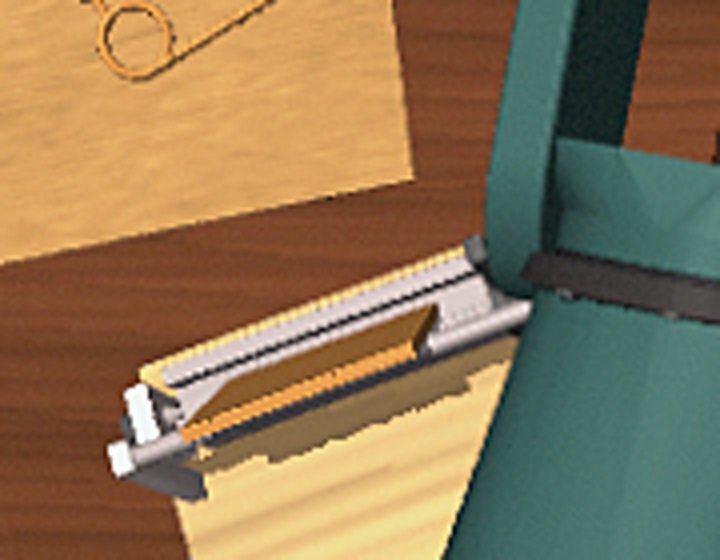

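View pics/j3.png

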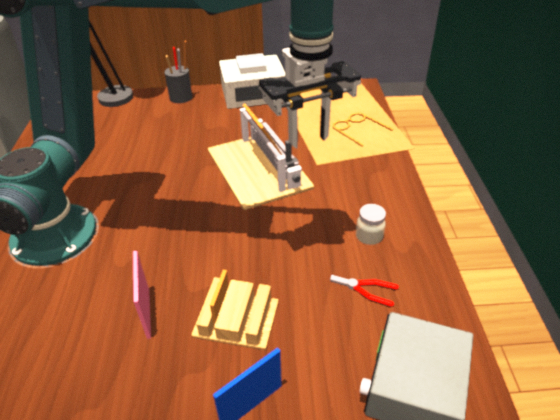

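```bash
python3 - <<'E'
from h import *
def loc(p): d=p-[RACK[0],RACK[1],0];c,s=np.cos(RACK[2]),np.sin(RACK[2]);return (np.array([c*d[0]+s*d[1],-s*d[0]+c*d[1],d[2]])*1000).round(1)
S=lambda x,y:("side",(190+x/4-.4,50+y/4-.4));T=lambda x,y:("top",(50+x/4-.4,130+y/4-.4))
for a,b in (((288,304),(415,350)),((217,218),(183,437))):
    p,e=tri([S(*a),T(*b)]);print("top edge end",loc(p),e.round(2))
p,e=tri([S(391,366),T(474,246)]);print("lever",loc(p),e.round(2))
o=np.array([50,130]);print(((proj("top",[rk(61,0,58),rk(61,0,72),rk(39,0,72),rk(55,-53,60),rk(28,-53,72)])-o+.4)*4).round())
from bench import robot;print(robot.get_obs()["time"])
E
python3 snap.py top 0 0 560 420 1 k1.png
```

```text
top edge end [ -3.9 -52.7 170.6] [-0.11  0.04 -0.02 -0.1 ]
top edge end [ -1.4  78.4 163.7] [-0.13  0.05 -0.02 -0.11]
lever [ 50.  -93.  134.5] [ 0.73 -0.31  0.11  0.68]
[[352. 324.]
 [345. 319.]
 [355. 353.]
 [439. 301.]
 [447. 338.]]
15.05
```

View pics/k1.png

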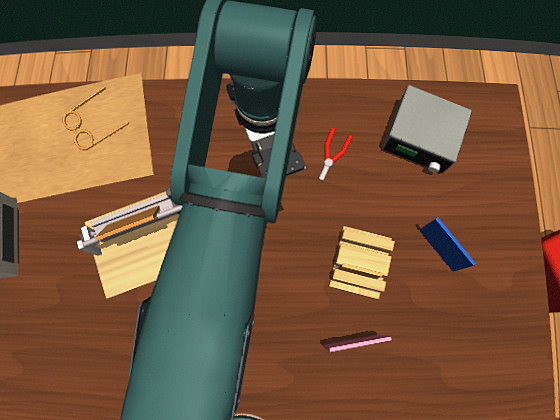

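```bash
python3 -c "
from bench import ticket;print(ticket.close_job())"
```

```text
the job is handed in; nothing more can be done
None
```

The job is done and handed in at about 15 s: the bar is turned slot-up, and the larger blank leans on the rack. I swung the lever up and squared it in the gripper. Then I lifted the blank out of the stand, lowered it into the slot until it touched the floor, and let it lean back onto the rest rail between the open fingers.

**Last checks:**
- **Bar:** the lever tip measured at rack x = 50 mm in the last picture (51 mm when first checked), so it is upright to within about 1°.
- **Blank:** its top edge is at about x = −3 mm, z = 167 mm, spanning y = −53 to 78 mm. That fits a lean of about 29–30° with the lower edge in the slot and clear of the lever.
- **Stability:** the blank did not move as the fingers drew clear and rose away. The gripper touches nothing and the wrist force is about zero.
- **Other items:** the smaller blank, jar and pliers look unmoved in the last side picture. The last top picture hides the jar and the smaller blank is hard to pick out there.

**What disagreed or stayed unseen:**
- **Blank's top-edge heights:** the two ends read 171 and 164 mm, which I take as pixel noise.
- **Rail contact and lower edge:** I inferred these from the geometry; neither was directly visible.

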